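# Build up the soldering hearth for a brass collar

## Task

Set up the hearth to solder the brass collar: lay the charcoal block flat in the middle of the soldering board, long side running left to right, and stand the collar on its centre. Stand the firebricks on edge as shields, just inside the board's edges and square to it: the long one centred along the back edge, the short one centred along the side edge away from the torch; leave the flux jar and the bottle alone.

Things in the scene. Friction and masses are not known exactly. Their poses are not given: they have to be found in the camera images.
- hearth: Hearth, fixed, in the left or right half of the bench: dark steel pan 250 (x) x 270 (y) mm, rim 14 mm high, holding a pale soldering board 200 (x) x 220 (y) mm, its top 20 mm above the bench. Origin: under the board's centre at bench height. x points to its back edge (farther from the robot), y to its left seen from the robot; turned up to 0.25 rad.
- torch: Hand torch (black handle, brass neck, red knob) in a low steel cradle, fixed: 210 mm long (x) by 64 mm, up to 110 mm high. It stands beside the hearth pan on its left (+y of the hearth) or right (-y), about 185 mm from the hearth's centre line; the flux jar is on the other side. Origin: centre of its foot at bench height.
- long_brick: Long firebrick, off-white, standing on its long edge from the start: 30 mm thick (x), 140 mm long (y), 70 mm high, about 260 g. Origin: centre of its underside, z up. Take it across the 30 mm. In place, its centre is about 80 mm behind the board's centre (+x of the hearth) and its length lies along the hearth's y.
- short_brick: Short firebrick, off-white, standing on its long edge from the start: 30 mm thick (x), 90 mm long (y), 70 mm high, about 170 g. Origin: centre of its underside, z up. In place, its centre is about 90 mm left or right of the board's centre, on the side away from the torch, and its length lies along the hearth's x.
- charcoal: Charcoal soldering block, black, bound round its sides with thin wire, lying flat: 60 mm (its x) by 90 mm (its y), 30 mm high; about 75 g. Origin: centre of its underside, z up. In its place its centre is over the board's centre and its 90 mm length lies along the hearth's y.
- collar: Brass collar, a short open tube standing upright: 41 mm outside diameter with a 43 mm bead round its foot (lowest 5 mm), 35 to 37 mm inside, 26 mm high; about 75 g. Origin: centre of its lower end, z up along the tube.
- flux_jar: Bystander: squat white flux jar with a steel lid, 52 mm across, 56 mm high, loose, standing beside the hearth pan on the side away from the torch. Origin: centre of its underside.
- spirit_bottle: Bystander: white rectangular spirit bottle, 60 by 85 mm, 138 mm high, loose, standing beyond the work at the middle of the bench. Origin: centre of its underside.
- sheet: Grey laying-out sheet, fixed, 270 (x) x 330 (y) mm, 3 mm thick, in the half of the bench without the hearth. Bricks, charcoal and collar start on it in any order, in two rows of two about 130 mm (x) by 160 mm (y) apart, bricks and charcoal turned up to 0.25 rad from the sheet. Origin: centre of its underside.
Not all that is in view belongs to the job. Leave any blue, orange or pink look-alike of the short_brick alone.

How it is judged:
At the end, for the whole second after the job is handed in: All at rest and upright: charcoal at the board's centre, collar on its centre, long brick 80 mm behind, short brick 90 mm to the side away from the torch; each within 12 mm (bricks 15 mm along their edge) and square within 0.15 rad (z of long_brick in the frame of hearth between 0.016 and 0.024 m and angle between each of long_brick, short_brick, charcoal, collar's own z axis and vertical below 0.08 rad and z of short_brick in the frame of hearth between 0.016 and 0.024 m and z of charcoal in the frame of hearth between 0.016 and 0.024 m and x of charcoal in the frame of hearth between -0.012 and 0.012 m and y of charcoal in the frame of hearth between -0.012 and 0.012 m and angle between the y axis of each of charcoal, long_brick and the y axis of hearth, either way round below 0.15 rad and x of long_brick in the frame of hearth between 0.068 and 0.092 m and y of long_brick in the frame of hearth between -0.015 and 0.015 m and x of short_brick in the frame of hearth between -0.015 and 0.015 m and angle between the y axis of short_brick and the x axis of hearth, either way round below 0.15 rad and ((y of torch in the frame of hearth above 0 m and y of short_brick in the frame of hearth between -0.102 and -0.078 m) or (y of torch in the frame of hearth below 0 m and y of short_brick in the frame of hearth between 0.078 and 0.102 m)) and horizontal distance between collar and charcoal below 0.012 m and z of collar in the frame of charcoal between 0.026 and 0.034 m and linear speed of each of long_brick, short_brick, charcoal, collar below 0.02 m/s and angular speed of each of long_brick, short_brick, charcoal, collar below 0.2 rad/s); the robot touches nothing.
It fails at once if the flux jar is pushed more than 20 mm or knocked over (distance of flux_jar from where it was at the start of the episode above 0.02 m or angle between flux_jar's own z axis and vertical above 0.35 rad).
It fails at once if the spirit bottle is pushed more than 20 mm or knocked over (distance of spirit_bottle from where it was at the start of the episode above 0.02 m or angle between spirit_bottle's own z axis and vertical above 0.35 rad).
It also fails if it takes over 120 s, if anything falls off the work surface, if the arm or the gripper's body presses on something with over 40 N, if the wrist force passes 120 N, or if a joint passes its speed limit or range.

## Robot

A 7-joint arm with a two-finger parallel gripper is mounted at the origin on the work surface. World frame = base frame: x ahead of the robot, y to its left, z up, the work surface at z = 0. Lengths are in m, angles in rad, forces in N, time in s.
With the tool pointing down it reaches from about 0.35 to 0.9 m from the base axis. Payload 8.1 kg.
Tool frame: the origin (TCP) lies at the very end of the fingers, on their centre line; the grasp point (between the pads) lies 19 mm behind it (grasp_offset is the distance from the TCP to the grasp point, in m); z points along the fingers, y is the line along which they close (so a half turn about z gives the same grasp; the last joint's range is limited). The gripper opens to 92 mm and grips with 3 to 60 N. Pads are 19 mm wide; open, the fingers measure 130 mm over their backs; the gripper's body (75 mm by 190 mm) begins 47 mm behind the grasp point.
Start: joints at [1.184, 0.434, 0.025, 1.573, -0.012, 1.134, -0.075], TCP at [0.175, -0.6, 0.227] pointing down, gripper open.
Joint ranges: [-2.62, 2.62], [-0.44, 2.09], [-1.27, 1.32], [0.08, 2.57], [-1.32, 4.46], [0.12, 2], [-2.74, 2.74]. Speed limits (rad/s): [2.22, 2.22, 3.01, 3.01, 3.14, 3.14, 3.14].

## Interface

Orientations are given as a rotation vector (axis times angle).
In Python, from cell import observe, get_image, camera_params, sign_off, silhouettes, grasp_offset gives the robot as it stands. The module is installed in compiled form; this text tells all that it offers.
- The arm moves only by the tool jog_arm, never from a script. Its argument "motion" is a list that holds one entry, the list of rows, each a list of 7 numbers: the shift along the tool's x, y, z in m, then the turn, a rotation vector about the tool's x, y, z in rad, then the closure, from -1 (fully open) to 1 (shut), so that 0 is half open. In form: [[[dx, dy, dz, wx, wy, wz, hand], ...]]. A call has 1 to 10 rows; each row is the pose to reach, as a shift and turn from the pose commanded when the call began, along the tool's axes at that moment; what a row does not reach only later rows make up. A row lasts 1/12 s, in which the tool goes at most 41.7 mm and 7.16 degrees, less where a joint would pass 70% of its speed; a pose out of reach is approached as far as the arm can. A call with a gripper value outside its range is refused whole. The fingers move at their own pace and stop on an object; "force" is the grip in N (left out, the last holds). Time passes only in rows, so rows that repeat a pose let the fingers close. It gives the time, the measured TCP pose, the force, the opening and the grip force at its end, in the units of the state.
- observe(): the state, without advancing time (a new reading comes with each control period).
- get_image(name): name is "side" or "top" or "wrist"; returns the picture (480x640x3 uint8, red, green, blue); there is no depth.
- camera_params(name): a dict with "vertical_fov" (degrees; the focal length in pixels is half the picture's height over the tangent of half this angle, whatever the lens; pixels are square), "cx", "cy" (the principal point, pixels), "T" (4x4, takes a point from camera to world coordinates). Camera axes: x right, y down, z forward; pixel columns grow to the right and rows downward; lengths in m; the calibration is good to about 2 mm. A picture is of the moment at which its call begins: read the wrist's pose just before it. camera_params takes no time and is no camera call; for the wrist camera it gives the pose at the moment of the call.
- sign_off(): hands the job in; it is judged then, once.
Trained networks look in the newest picture that a camera, given by its name, has taken for a name from the list of things; names that differ only in an ending like _2 or _b are one class to them, and where a whole thing is asked for, a point or a joint stands for the part that bears it (a point fixed in the world has none). Each returns a list of dicts, best first, with "p" (0 to 1); they miss things now and then, are a little off and sometimes report something else, mostly with a low value. They report only what shows in the picture. A call takes as long as a camera call. They do not tell look-alikes from the thing itself.
- silhouettes(query, camera): "mask" (480x640 bool, what is visible of it) and "pixel" ([column, row] in pixels, amid what is visible of it).
The state is a dict: "clock": time; "joints": joint angles; "dq": joint speeds; "joint_efforts": joint torques, N m; "position": TCP position; "ee_rot": TCP orientation; "force": force on the tool from outside, world axes, zero at the start; "ft_torque": the same for the moment, N m; "width": opening from 0.0 (shut) to 1.0 (fully open); "gripper_force": force on a finger pad.
Only numpy, scipy, OpenCV 4.12 (cv2) and the standard library are available. Lean on these libraries where they do the work, as an engineer would, in place of code of your own. Each camera call takes 0.05 s, during which the arm holds its last target. There are 200 camera calls.

## Working session

There is one attempt and no reset: what is moved stays moved. The work goes in short steps, Python scripts to look and compute and a tool call to move; the robot and the scene stay as the last step left them, time stands still between calls to the robot, and variables do not carry over. Pictures are saved under pics/ and viewed, at most 14 in all, crops included, and the job is handed in when it is done.

Besides the shell and the picture viewer there is one more tool, called after "Call:" as a command line: name --argument value ..., lists and objects as JSON in quotes. jog_arm: Moves the arm, as the interface text tells. Its arguments: {"type":"object","properties":{"motion":{"type":"array"},"force":{"type":"number"}},"required":["motion"]}

```bash
mkdir -p pics; python3 - <<'E'
from cell import *
import cv2,numpy as np
print(observe()); print(grasp_offset)
for c in ("top","side"):
    im=get_image(c); cv2.imwrite(f"pics/{c}0.png",im[:,:,::-1]); p=camera_params(c); print(c,p["vertical_fov"],p["cx"],p["cy"],np.round(p["T"],4).tolist())
E
```

```text
{'clock': 0.0, 'joints': array([ 1.18439484,  0.43520705,  0.02497562,  1.57406953, -0.01159267,
        1.13402671, -0.0750575 ]), 'dq': array([-0.00017691,  0.00155972,  0.0008343 ,  0.00327475, -0.00011847,
        0.00027687,  0.001076  ]), 'joint_efforts': array([-1.54746936e-03, -6.67850804e+01,  9.84499678e-01, -3.14460289e+01,
       -6.06539729e-02,  4.28080908e-02,  1.26972491e-04]), 'position': array([ 0.17480392, -0.59952877,  0.22596558]), 'ee_rot': array([-3.10851570e+00, -4.44043632e-01,  5.78273748e-04]), 'force': array([0.8208027 , 0.38020151, 0.76827674]), 'ft_torque': array([ 0.03735581, -0.03240069, -0.01226937]), 'gripper_force': 0.0, 'width': 1.0003691473474092}
0.0188
top 46.56948417306721 306.7475549393641 236.78409118343893 [[-0.0146, -0.9943, 0.106, 0.401], [-0.9998, 0.0159, 0.0117, -0.0191], [-0.0133, -0.1059, -0.9943, 1.1975], [0.0, 0.0, 0.0, 1.0]]
side 51.06994741699176 313.741931345831 239.4087903814361 [[-0.9434, -0.1929, 0.27, 0.2489], [-0.3311, 0.5989, -0.7292, 0.7516], [-0.021, -0.7773, -0.6288, 0.6852], [0.0, 0.0, 0.0, 1.0]]
```

View pics/top0.png

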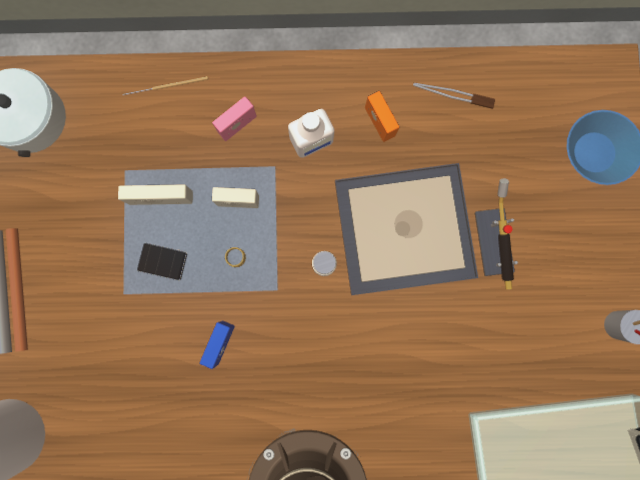

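View pics/side0.png

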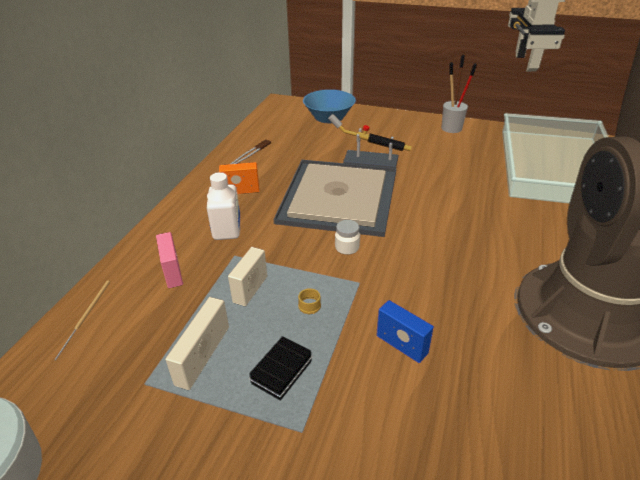

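The top view shows the sheet on the left: long brick (153,193), short brick (234,197), charcoal (162,261) and collar (235,257). The hearth is at (407,229) with the torch to its right, so the short brick goes on the left (+y) side. The jar is at (323,263) and the bottle at (311,133). The side view agrees. Blue, pink and orange look-alikes lie outside the sheet.

```bash
cat > h.py <<'E'
from cell import *
import cv2,numpy as np
from scipy.optimize import minimize
from scipy.spatial.transform import Rotation as R
def box(a,b,z0,z1): return np.array([[x,y,z] for x in(-a/2,a/2) for y in(-b/2,b/2) for z in(z0,z1)])
def cyl(d,z0,z1):
    t=np.linspace(0,2*np.pi,40); return np.array([[d/2*np.cos(u),d/2*np.sin(u),z] for u in t for z in(z0,z1)])
M=dict(long_brick=box(.03,.14,0,.07),short_brick=box(.03,.09,0,.07),charcoal=box(.06,.09,0,.03),
 collar=np.vstack([cyl(.043,0,.005),cyl(.041,0,.026)]),flux_jar=cyl(.052,0,.056),
 hearth=np.vstack([box(.25,.27,0,.014),box(.2,.22,0,.02)]),spirit_bottle=box(.06,.085,0,.138))
def place(P,q):  # q = x,y,z,yaw
    c,s=np.cos(q[3]),np.sin(q[3]); return P@np.array([[c,s,0],[-s,c,0],[0,0,1]])+np.array(q[:3])
def proj(W,p):
    T=p["T"]; C=(W-T[:3,3])@T[:3,:3]; f=240/np.tan(np.radians(p["vertical_fov"]/2))
    return np.c_[f*C[:,0]/C[:,2]+p["cx"],f*C[:,1]/C[:,2]+p["cy"]]
def ray(px,p,z):
    f=240/np.tan(np.radians(p["vertical_fov"]/2)); d=p["T"][:3,:3]@np.array([(px[0]-p["cx"])/f,(px[1]-p["cy"])/f,1]); o=p["T"][:3,3]
    return o+d*(z-o[2])/d[2]
def iou(name,q,mask,p):
    h=cv2.convexHull(proj(place(M[name],q),p).astype(np.float32)); S=4
    m=np.zeros((480*S,640*S),np.uint8); cv2.fillConvexPoly(m,np.round((h+.5)*S*16-8).astype(np.int32),1,shift=4)
    a=cv2.resize(m.astype(np.float32),(640,480),interpolation=cv2.INTER_AREA)
    return np.minimum(a,mask).sum()/np.maximum(a,mask).sum()
def fit(name,views,q0,free=(0,1,2,3)):
    """views: list of (mask,params); q0 start; returns q, ious"""
    q0=np.array(q0,float); fr=list(free)
    def full(v): q=q0.copy(); q[fr]=q0[fr]+np.array(v)*np.array([.01,.01,.01,.1])[fr]; return q
    g=lambda v:sum(1-iou(name,full(v),m,p) for m,p in views)
    n=len(fr); best=None
    for s in (1,-.5):
        r=minimize(g,np.zeros(n) if best is None else best.x,method="Nelder-Mead",options=dict(initial_simplex=(0 if best is None else best.x)+np.vstack([np.zeros(n),s*np.eye(n)]),maxfev=150,xatol=.01,fatol=1e-4))
        if best is None or r.fun<best.fun: best=r
    q=full(best.x); return q,[iou(name,q,m,p) for m,p in views]
def grab(cam,name,tag=None):
    im=get_image(cam); p=camera_params(cam); s=silhouettes(name,cam); return im,p,s
E
cat > m1.py <<'E'
from h import *
ims={c:get_image(c) for c in("top","side")}; P={c:camera_params(c) for c in ims}
guess=dict(long_brick=(153,193,.07),short_brick=(234,197,.07),charcoal=(162,261,.03),collar=(235,257,.026),flux_jar=(323,263,.056),hearth=(407,229,.02),spirit_bottle=(311,133,.13))
for n,(u,v,h) in guess.items():
    g=ray((u,v),P["top"],h); views=[]
    for c in ims:
        e=proj(np.array([[g[0],g[1],h/2]]),P[c])[0]
        ss=[s for s in silhouettes(n,c) if np.hypot(*(np.array(s["pixel"])-e))<25]
        if ss: views.append((ss[0]["mask"],P[c]))
        else: print("missed",n,c)
    if not views: continue
    fr=(0,1,2) if n in("collar","flux_jar") else (0,1,2,3)
    q,i=fit(n,views,[g[0],g[1],0,0],fr); print(n,np.round(q,4),np.round(i,3),np.round(g[:2],3))
E
time python3 m1.py
```

```text
long_brick [0.6205 0.3113 0.001  0.0022] [0.941 0.919] [0.617 0.309]
short_brick [ 0.6104  0.1424  0.0014 -0.0678] [0.943 0.909] [0.606 0.142]
charcoal [ 0.4796  0.3026  0.0025 -0.24  ] [0.94 0.93] [0.479 0.3  ]
collar [0.4874 0.1479 0.0053 0.    ] [0.359 0.816] [0.486 0.147]
flux_jar [ 0.4687 -0.0393 -0.0018  0.    ] [0.9   0.863] [ 0.468 -0.038]
hearth [ 0.5427 -0.2161  0.0006  0.1239] [0.985 0.926] [ 0.54  -0.218]
spirit_bottle [ 0.7429 -0.0202 -0.0188  0.4938] [0.743 0.774] [ 0.72  -0.018]
real	0m28.515s
user	0m34.733s
sys	0m11.545s
```

```bash
cat > plan.py <<'E'
# usage: plan.py x,y,z,theta ...  (theta: world angle of tool x, tool z down) -> tool-frame shift and turn per leg
import sys; from h import *
def pose(t): c,s=np.cos(t),np.sin(t); return np.array([[c,s,0],[s,-c,0],[0,0,-1.]])
def legs(ws):
    o=observe(); p=o["position"]; Rm=R.from_rotvec(o["ee_rot"]).as_matrix()
    print("now",np.round(p,4),"theta",round(np.arctan2(Rm[1,0],Rm[0,0]),4),"w",round(o["width"],3),"F",np.round(o["force"],1),"t",round(o["clock"],2),"q1,q7",np.round(o["joints"][[0,6]],2))
    for w in ws:
        G=pose(w[3]); d=Rm.T@(np.array(w[:3])-p); r=R.from_matrix(Rm.T@G).as_rotvec()
        print(np.round(w,4),"->",np.round(d,4),np.round(r,4),"rows>=",int(np.ceil(max(np.linalg.norm(d)/.0417,np.linalg.norm(r)/.125))))
        p=np.array(w[:3]); Rm=G
if __name__=="__main__": legs([[float(v) for v in a.split(",")] for a in sys.argv[1:]])
E
python3 plan.py 0.45,-0.2,0.28,0.9 0.5,0.15,0.28,1.33 0.48,0.3,0.2,1.33
```

```text
now [ 0.175  -0.6     0.2267] theta 0.2837 w 0.999 F [0.  0.2 0.6] t 0.9 q1,q7 [ 1.18 -0.08]
[ 0.45 -0.2   0.28  0.9 ] -> [ 0.376  -0.307  -0.0533] [ 0.      0.     -0.6163] rows>= 12
[0.5  0.15 0.28 1.33] -> [ 0.3052 -0.1784  0.    ] [ 0.    0.   -0.43] rows>= 9
[0.48 0.3  0.2  1.33] -> [ 0.1409 -0.0552  0.08  ] [0. 0. 0.] rows>= 5
```

Call:
jog_arm --motion '[[[0.376, -0.307, -0.053, 0, 0, -0.616, -1], [0.376, -0.307, -0.053, 0, 0, -0.616, -1], [0.376, -0.307, -0.053, 0, 0, -0.616, -1], [0.376, -0.307, -0.053, 0, 0, -0.616, -1], [0.376, -0.307, -0.053, 0, 0, -0.616, -1], [0.376, -0.307, -0.053, 0, 0, -0.616, -1], [0.376, -0.307, -0.053, 0, 0, -0.616, -1], [0.376, -0.307, -0.053, 0, 0, -0.616, -1], [0.376, -0.307, -0.053, 0, 0, -0.616, -1], [0.376, -0.307, -0.053, 0, 0, -0.616, -1]]]' --force 25

```text
clock: 1.73
position: [0.4104, -0.257, 0.2725]
ee_rot: [2.829, 1.365, 0.0]
force: [0.6, -0.9, 0.1]
width: 0.999
gripper_force: 0.0
```

```bash
python3 plan.py 0.5,0.1,0.28,1.33 0.48,0.3,0.2,1.33
```

```text
now [ 0.4104 -0.257   0.2725] theta 0.8994 w 0.999 F [ 0.6 -0.9  0.1] t 1.73 q1,q7 [ 0.72 -0.29]
[0.5  0.1  0.28 1.33] -> [ 0.3352 -0.1519 -0.0076] [ 8.000e-04  3.000e-04 -4.306e-01] rows>= 9
[0.48 0.3  0.2  1.33] -> [ 0.1895 -0.0671  0.08  ] [0. 0. 0.] rows>= 6
```

Call:
jog_arm --motion '[[[0.335, -0.152, -0.008, 0, 0, -0.431, -1], [0.335, -0.152, -0.008, 0, 0, -0.431, -1], [0.335, -0.152, -0.008, 0, 0, -0.431, -1], [0.335, -0.152, -0.008, 0, 0, -0.431, -1], [0.335, -0.152, -0.008, 0, 0, -0.431, -1], [0.335, -0.152, -0.008, 0, 0, -0.431, -1], [0.335, -0.152, -0.008, 0, 0, -0.431, -1], [0.335, -0.152, -0.008, 0, 0, -0.431, -1], [0.335, -0.152, -0.008, 0, 0, -0.431, -1], [0.335, -0.152, -0.008, 0, 0, -0.431, -1]]]'

```text
clock: 2.57
position: [0.4993, 0.1064, 0.2806]
ee_rot: [-2.461, -1.949, -0.006]
force: [-0.7, 0.2, 0.6]
width: 1.001
gripper_force: 0.0
```

Call:
jog_arm --motion '[[[0.19, -0.067, 0.08, 0, 0, 0, -1], [0.19, -0.067, 0.08, 0, 0, 0, -1], [0.19, -0.067, 0.08, 0, 0, 0, -1], [0.19, -0.067, 0.08, 0, 0, 0, -1], [0.19, -0.067, 0.08, 0, 0, 0, -1], [0.19, -0.067, 0.08, 0, 0, 0, -1], [0.19, -0.067, 0.08, 0, 0, 0, -1], [0.19, -0.067, 0.08, 0, 0, 0, -1], [0.19, -0.067, 0.08, 0, 0, 0, -1]]]'

```text
clock: 3.32
position: [0.4799, 0.2971, 0.2002]
ee_rot: [2.472, 1.937, 0.0]
force: [0.1, -0.3, -0.7]
width: 1.001
gripper_force: 0.0
```

```bash
cat > wr.py <<'E'
# wr.py name x y z yaw [out.png]: fit a thing in the wrist picture (z fixed), with z refit against the top view's pose left to the caller
import sys; from h import *
n=sys.argv[1]; q0=[float(v) for v in sys.argv[2:6]]
im=get_image("wrist"); p=camera_params("wrist")
if len(sys.argv)>6: cv2.imwrite(sys.argv[6],im[:,:,::-1])
e=proj(np.array([q0[:3]])+[0,0,.015],p)[0]; print("expected px",np.round(e))
for s in sorted(silhouettes(n,"wrist"),key=lambda s:np.hypot(*(np.array(s["pixel"])-e)))[:1]:
    m=s["mask"].astype(np.uint8); c,_=cv2.findContours(m,cv2.RETR_EXTERNAL,cv2.CHAIN_APPROX_NONE); cv2.drawContours(m,c,-1,1,-1)
    fr=(0,1) if n=="collar" else (0,1,3)
    q,i=fit(n,[(m.astype(bool),p)],q0,fr); print(n,"p",round(s["p"],2),s["pixel"],np.round(q,4),"iou",np.round(i,3))
E
python3 wr.py charcoal 0.48 0.3026 0.003 -0.24 pics/w1.png; python3 plan.py 0.48,0.3026,0.024,1.33
```

```text
expected px [317. 213.]
charcoal p 0.86 [315.5, 212.5] [ 0.4784  0.3021  0.003  -0.2197] iou [0.951]
now [0.4801 0.2969 0.2005] theta 1.3281 w 1.001 F [ 0.1 -0.7  0.3] t 3.42 q1,q7 [-0.19 -1.16]
[0.48   0.3026 0.024  1.33  ] -> [ 0.0055 -0.0016  0.1765] [ 0.0012  0.0003 -0.0019] rows>= 5
```

View pics/w1.png

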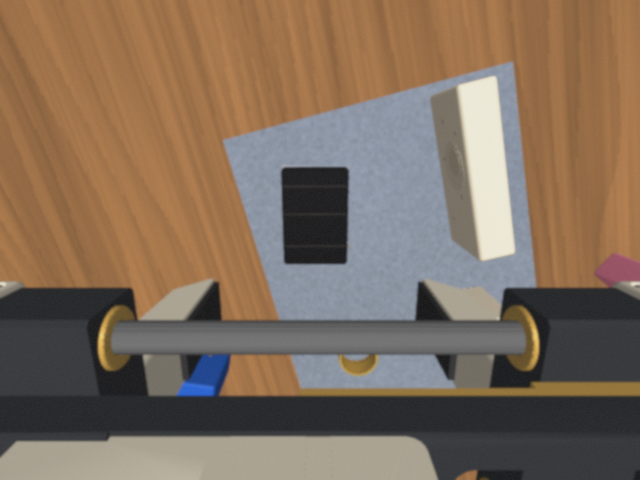

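Wrist view: the charcoal is square to the picture at (315,213), and the fit agrees with the top/side fit to about 1 mm. Descending and gripping.

Call:
jog_arm --motion '[[[0.005, -0.002, 0.13, 0, 0, -0.012, -1], [0.005, -0.002, 0.13, 0, 0, -0.012, -1], [0.005, -0.002, 0.13, 0, 0, -0.012, -1], [0.005, -0.002, 0.13, 0, 0, -0.012, -1], [0.005, -0.002, 0.16, 0, 0, -0.012, -1], [0.005, -0.002, 0.175, 0, 0, -0.012, -1], [0.005, -0.002, 0.191, 0, 0, -0.012, -1], [0.005, -0.002, 0.191, 0, 0, -0.012, -1], [0.005, -0.002, 0.191, 0, 0, -0.012, -1]]]'

```text
clock: 4.17
position: [0.4791, 0.3035, 0.0102]
ee_rot: [2.461, 1.952, 0.001]
force: [-0.2, 0.1, 0.1]
width: 1.003
gripper_force: 0.0
```

Call:
jog_arm --motion '[[[0, 0, 0, 0, 0, 0, 1], [0, 0, 0, 0, 0, 0, 1], [0, 0, 0, 0, 0, 0, 1], [0, 0, 0, 0, 0, 0, 1], [0, 0, 0, 0, 0, 0, 1], [0, 0, 0, 0, 0, 0, 1], [0, 0, 0, 0, 0, 0, 1]]]' --force 25

```text
clock: 4.75
position: [0.4785, 0.304, 0.0094]
ee_rot: [2.46, 1.954, 0.001]
force: [-0.6, -0.6, 5.4]
width: 0.649
gripper_force: 25.0
```

```bash
python3 plan.py 0.479,0.303,0.19,1.341 0.515,0,0.19,1.55 0.5427,-0.2161,0.1,1.695
```

```text
now [0.4785 0.304  0.0094] theta 1.3427 w 0.649 F [-0.6 -0.6  5.4] t 4.75 q1,q7 [-0.3  -1.33]
[0.479 0.303 0.19  1.341] -> [-0.0008  0.0008 -0.1806] [ 0.0005 -0.0001  0.0017] rows>= 5
[0.515 0.    0.19  1.55 ] -> [-0.2868  0.1041  0.    ] [ 0.     0.    -0.209] rows>= 8
[ 0.5427 -0.2161  0.1     1.695 ] -> [-0.2155  0.0322  0.09  ] [ 0.     0.    -0.145] rows>= 6
```

Call:
jog_arm --motion '[[[0, 0, -0.01, 0, 0, 0, 1], [0, 0, -0.035, 0, 0, 0, 1], [0, 0, -0.07, 0, 0, 0, 1], [0, 0, -0.11, 0, 0, 0, 1], [0, 0, -0.15, 0, 0, 0, 1], [0, 0, -0.18, 0, 0, 0, 1], [0, 0, -0.18, 0, 0, 0, 1]]]'

```text
clock: 5.33
position: [0.4803, 0.3067, 0.196]
ee_rot: [2.459, 1.954, 0.016]
force: [0.4, 0.1, -1.4]
width: 0.652
gripper_force: 25.0
```

Call:
jog_arm --motion '[[[-0.02, 0.007, 0, 0, 0, -0.02, 1], [-0.055, 0.02, 0, 0, 0, -0.05, 1], [-0.095, 0.035, 0, 0, 0, -0.08, 1], [-0.135, 0.049, 0, 0, 0, -0.11, 1], [-0.175, 0.064, 0, 0, 0, -0.14, 1], [-0.21, 0.076, 0, 0, 0, -0.17, 1], [-0.25, 0.091, 0, 0, 0, -0.2, 1], [-0.287, 0.104, 0, 0, 0, -0.209, 1], [-0.287, 0.104, 0, 0, 0, -0.209, 1]]]'

```text
clock: 6.08
position: [0.5147, -0.0093, 0.1881]
ee_rot: [2.253, 2.187, -0.007]
force: [-0.6, -0.7, -1.2]
width: 0.655
gripper_force: 25.0
```

Call:
jog_arm --motion '[[[-0.03, 0.005, 0.01, 0, 0, -0.03, 1], [-0.07, 0.011, 0.03, 0, 0, -0.06, 1], [-0.11, 0.017, 0.045, 0, 0, -0.09, 1], [-0.15, 0.022, 0.06, 0, 0, -0.12, 1], [-0.185, 0.028, 0.075, 0, 0, -0.145, 1], [-0.215, 0.032, 0.09, 0, 0, -0.145, 1], [-0.215, 0.032, 0.09, 0, 0, -0.145, 1], [-0.215, 0.032, 0.09, 0, 0, -0.145, 1]]]'

```text
clock: 6.75
position: [0.5412, -0.2167, 0.0973]
ee_rot: [-2.081, -2.35, 0.002]
force: [0.2, 1.1, -0.5]
width: 0.651
gripper_force: 25.0
```

```bash
python3 - <<'E'
from h import *
im=get_image("wrist"); p=camera_params("wrist"); cv2.imwrite("pics/w2.png",im[:,:,::-1])
for s in silhouettes("charcoal","wrist")[:2]+silhouettes("hearth","wrist")[:2]: print(s["p"],s["pixel"],s["mask"].sum())
# hearth again in top view, with the predicted board corners
E
python3 plan.py 0.5427,-0.2161,0.0275,1.695
```

```text
0.65 [319.2, 277.3] 21216
0.32 [318.5, 138.4] 88471
0.98 [319.8, 138.5] 88356
now [ 0.543  -0.2128  0.0995] theta 1.6986 w 0.648 F [ 0.4  0.2 -0.7] t 6.9 q1,q7 [0.68 0.06]
[ 0.5427 -0.2161  0.0275  1.695 ] -> [-0.0033 -0.0008  0.072 ] [ 0.0007 -0.0008  0.0036] rows>= 2
```

View pics/w2.png

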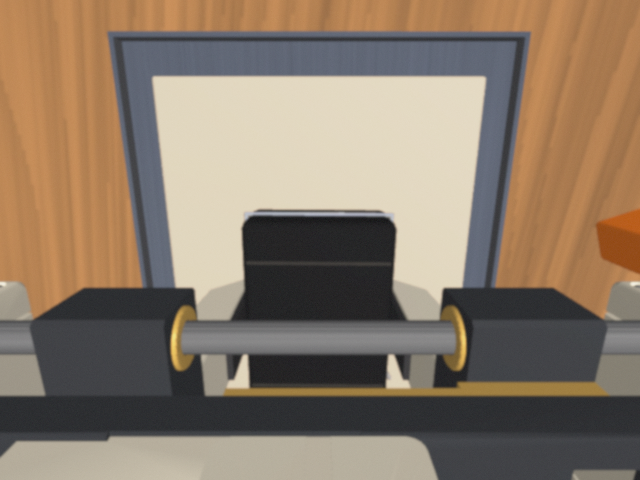

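Wrist view: the charcoal is square in the hand at (319,290), centred between the board's edges. The board's far corners are at (153,77) and (486,77), which I'll use to check the hearth pose.

```bash
python3 - <<'E'
from h import *
p=camera_params("wrist"); a=ray((153.,76),p,.02); b=ray((486.5,76),p,.02)
yaw=np.arctan2(*(b-a)[[1,0]]); print(a,b,np.linalg.norm(b-a),yaw); m=(a+b)/2; yh=np.array([-np.sin(yaw),np.cos(yaw)])
print("centre",m[:2]-.11*yh)
E
```

```text
[ 0.43100762 -0.11675868  0.02      ] [ 0.62832775 -0.09129712  0.02      ] 0.1989560925619213 0.12832769663495203
centre [ 0.54374502 -0.2131234 ]
```

Call:
jog_arm --motion '[[[-0.001, 0, 0.02, 0, 0, 0.002, 1], [-0.001, 0, 0.04, 0, 0, 0.002, 1], [-0.001, 0, 0.055, 0, 0, 0.002, 1], [-0.001, 0, 0.065, 0, 0, 0.002, 1], [-0.001, 0, 0.07, 0, 0, 0.002, 1], [-0.001, 0, 0.073, 0, 0, 0.002, 1], [-0.001, 0, 0.073, 0, 0, 0.002, 1], [-0.001, 0, 0.073, 0, 0, 0.002, 1]]]'

```text
clock: 7.57
position: [0.5435, -0.2153, 0.0269]
ee_rot: [2.078, 2.354, 0.001]
force: [0.6, 0.0, -0.9]
width: 0.653
gripper_force: 25.0
```

Call:
jog_arm --motion '[[[0, 0, 0, 0, 0, 0, -1], [0, 0, 0, 0, 0, 0, -1], [0, 0, 0, 0, 0, 0, -1], [0, 0, 0, 0, 0, 0, -1], [0, 0, -0.02, 0, 0, 0, -1], [0, 0, -0.06, 0, 0, 0, -1], [0, 0, -0.1, 0, 0, 0, -1], [0, 0, -0.14, 0, 0, 0, -1], [0, 0, -0.18, 0, 0, 0, -1], [0, 0, -0.19, 0, 0, 0, -1]]]'

```text
clock: 8.4
position: [0.5456, -0.2157, 0.2227]
ee_rot: [2.074, 2.349, 0.006]
force: [1.5, 0.8, 0.1]
width: 0.998
gripper_force: 0.0
```

```bash
python3 plan.py 0.5,0,0.21,1.6 0.4874,0.148,0.19,1.6 
```

```text
now [ 0.5456 -0.2157  0.2227] theta 1.6949 w 0.998 F [1.5 0.8 0.1] t 8.4 q1,q7 [0.73 0.15]
[0.5  0.   0.21 1.6 ] -> [ 0.2197 -0.0186  0.0117] [0.0082 0.0033 0.0949] rows>= 6
[0.4874 0.148  0.19   1.6   ] -> [ 0.1483 -0.0083  0.02  ] [0. 0. 0.] rows>= 4
```

Call:
jog_arm --motion '[[[0.22, -0.019, 0.012, 0.008, 0.003, 0.095, -1], [0.22, -0.019, 0.012, 0.008, 0.003, 0.095, -1], [0.22, -0.019, 0.012, 0.008, 0.003, 0.095, -1], [0.22, -0.019, 0.012, 0.008, 0.003, 0.095, -1], [0.22, -0.019, 0.012, 0.008, 0.003, 0.095, -1], [0.22, -0.019, 0.012, 0.008, 0.003, 0.095, -1], [0.22, -0.019, 0.012, 0.008, 0.003, 0.095, -1]]]'

```text
clock: 8.98
position: [0.4956, 0.005, 0.2043]
ee_rot: [-2.176, -2.255, 0.005]
force: [0.3, -0.2, -0.6]
width: 0.997
gripper_force: 0.0
```

Call:
jog_arm --motion '[[[0.148, -0.008, 0.02, 0, 0, 0, -1], [0.148, -0.008, 0.02, 0, 0, 0, -1], [0.148, -0.008, 0.02, 0, 0, 0, -1], [0.148, -0.008, 0.02, 0, 0, 0, -1], [0.148, -0.008, 0.02, 0, 0, 0, -1], [0.148, -0.008, 0.02, 0, 0, 0, -1], [0.148, -0.008, 0.02, 0, 0, 0, -1]]]'

```text
clock: 9.57
position: [0.4848, 0.1465, 0.1842]
ee_rot: [-2.186, -2.247, 0.008]
force: [-0.2, -0.7, -0.6]
width: 0.998
gripper_force: 0.0
```

```bash
python3 wr.py collar 0.4874 0.148 0.003 0 pics/w3.png; python3 plan.py 0.4874,0.148,0.012,1.6
cat > fx.py <<'E'
# fx.py camera(s) name x y z yaw free : fit in fixed views
import sys; from h import *
cams=sys.argv[1].split(","); n=sys.argv[2]; q0=[float(v) for v in sys.argv[3:7]]; V=[]
for c in cams:
    get_image(c); p=camera_params(c); e=proj(np.array([q0[:3]])+[0,0,M[n][:,2].max()/2],p)[0]
    ss=[s for s in silhouettes(n,c) if np.hypot(*(np.array(s["pixel"])-e))<25]
    if not ss: print("missed",c); continue
    m=ss[0]["mask"].astype(np.uint8); k,_=cv2.findContours(m,cv2.RETR_EXTERNAL,cv2.CHAIN_APPROX_NONE); cv2.drawContours(m,k,-1,1,-1); V.append((m.astype(bool),p))
q,i=fit(n,V,q0,(0,1,2) if n in("collar","flux_jar") else (0,1,2,3)); H=np.array([.5432,-.2146]); a=.126; d=q[:2]-H
print(n,np.round(q,4),np.round(i,3),"in hearth",np.round([d@[np.cos(a),np.sin(a)],d@[-np.sin(a),np.cos(a)],q[3]-a],4))
E
python3 fx.py top,side charcoal .5437 -.215 .02 .126
```

```text
expected px [323. 221.]
collar p 0.9 [326.9, 233.8] [0.4858 0.148  0.003  0.    ] iou [0.977]
now [0.4848 0.146  0.1843] theta 1.5969 w 1.001 F [-0.3 -0.6  0. ] t 9.67 q1,q7 [ 0.16 -0.66]
[0.4874 0.148  0.012  1.6   ] -> [0.0016 0.004  0.1723] [-0.0081 -0.0017 -0.0031] rows>= 5
charcoal [ 0.5487 -0.2195 -0.0007  0.1241] [0.967 0.063] in hearth [ 0.0049 -0.0055 -0.0019]
```

View pics/w3.png

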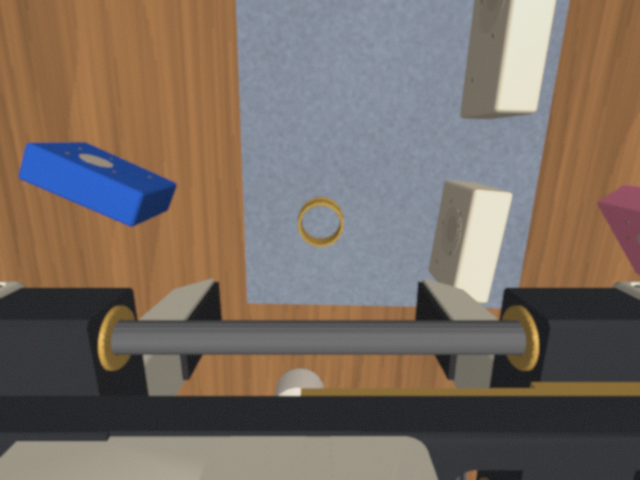

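Wrist view: the collar is at (321,222), fitted at (0.486, 0.148). The charcoal on the board couldn't be checked from the side because the arm blocks that view, so I'll recheck it with the wrist camera.

Call:
jog_arm --motion '[[[0.002, 0.003, 0.13, -0.008, -0.002, -0.003, -1], [0.002, 0.003, 0.13, -0.008, -0.002, -0.003, -1], [0.002, 0.003, 0.13, -0.008, -0.002, -0.003, -1], [0.002, 0.003, 0.13, -0.008, -0.002, -0.003, -1], [0.002, 0.003, 0.155, -0.008, -0.002, -0.003, -1], [0.002, 0.003, 0.175, -0.008, -0.002, -0.003, -1], [0.002, 0.003, 0.175, -0.008, -0.002, -0.003, -1], [0.002, 0.003, 0.175, -0.008, -0.002, -0.003, -1]]]'

```text
clock: 10.53
position: [0.4859, 0.1505, 0.0102]
ee_rot: [-2.185, -2.256, 0.0]
force: [0.5, -0.3, 0.7]
width: 1.001
gripper_force: 0.0
```

Call:
jog_arm --motion '[[[0, 0, 0, 0, 0, 0, 1], [0, 0, 0, 0, 0, 0, 1], [0, 0, 0, 0, 0, 0, 1], [0, 0, 0, 0, 0, 0, 1], [0, 0, 0, 0, 0, 0, 1], [0, 0, 0, 0, 0, 0, 1], [0, 0, 0, 0, 0, 0, 1], [0, 0, 0, 0, 0, 0, 1]]]' --force 15

```text
clock: 11.2
position: [0.4857, 0.1505, 0.0094]
ee_rot: [-2.185, -2.256, -0.0]
force: [-0.3, -0.3, -0.6]
width: 0.471
gripper_force: 0.4
```

```bash
python3 plan.py 0.486,0.148,0.16,1.6 0.51,0,0.19,1.65  0.5437,-0.215,0.19,1.697
```

```text
now [0.4857 0.1505 0.0094] theta 1.6027 w 0.471 F [-0.3 -0.3 -0.6] t 11.2 q1,q7 [ 0.01 -0.88]
[0.486 0.148 0.16  1.6  ] -> [-0.0024  0.0002 -0.1506] [-0.0002 -0.0005  0.0027] rows>= 4
[0.51 0.   0.19 1.65] -> [-0.1486  0.0197 -0.03  ] [ 0.    0.   -0.05] rows>= 4
[ 0.5437 -0.215   0.19    1.697 ] -> [-0.217   0.0166  0.    ] [ 0.     0.    -0.047] rows>= 6
```

Call:
jog_arm --motion '[[[0, 0, 0, 0, 0, 0, 1], [0, 0, 0, 0, 0, 0, 1], [0, 0, 0, 0, 0, 0, 1], [0, 0, 0, 0, 0, 0, 1]]]' --force 20

```text
clock: 11.53
position: [0.4857, 0.1505, 0.0094]
ee_rot: [-2.185, -2.256, -0.0]
force: [0.1, 0.1, 2.2]
width: 0.455
gripper_force: 20.0
```

Call:
jog_arm --motion '[[[0, 0, -0.01, 0, 0, 0, 1], [0, 0, -0.035, 0, 0, 0, 1], [0, 0, -0.07, 0, 0, 0, 1], [0, 0, -0.11, 0, 0, 0, 1], [0, 0, -0.145, 0, 0, 0, 1], [0, 0, -0.15, 0, 0, 0, 1]]]'

```text
clock: 12.03
position: [0.4881, 0.1524, 0.1657]
ee_rot: [2.183, 2.255, 0.012]
force: [0.9, 0.7, -0.8]
width: 0.458
gripper_force: 20.0
```

Call:
jog_arm --motion '[[[-0.03, 0.004, -0.01, 0, 0, -0.01, 1], [-0.07, 0.009, -0.02, 0, 0, -0.03, 1], [-0.11, 0.015, -0.03, 0, 0, -0.05, 1], [-0.149, 0.02, -0.03, 0, 0, -0.05, 1], [-0.149, 0.02, -0.03, 0, 0, -0.05, 1]]]'

```text
clock: 12.45
position: [0.5115, -0.0074, 0.1893]
ee_rot: [2.139, 2.297, -0.005]
force: [-0.0, -1.3, -0.1]
width: 0.456
gripper_force: 20.0
```

Call:
jog_arm --motion '[[[-0.03, 0.002, 0, 0, 0, -0.01, 1], [-0.07, 0.005, 0, 0, 0, -0.02, 1], [-0.11, 0.008, 0, 0, 0, -0.03, 1], [-0.15, 0.011, 0, 0, 0, -0.047, 1], [-0.19, 0.014, 0, 0, 0, -0.047, 1], [-0.217, 0.017, 0, 0, 0, -0.047, 1], [-0.217, 0.017, 0, 0, 0, -0.047, 1], [-0.217, 0.017, 0, 0, 0, -0.047, 1]]]'

```text
clock: 13.12
position: [0.5447, -0.2143, 0.1886]
ee_rot: [-2.077, -2.355, -0.0]
force: [-0.7, 0.9, -0.4]
width: 0.455
gripper_force: 20.0
```

```bash
python3 wr.py charcoal 0.5437 -0.215 0.02 0.126 pics/w4.png; python3 plan.py 0.5437,-0.215,0.058,1.697; python3 fx.py top charcoal .5437 -.215 .02 .126
```

```text
expected px [317. 230.]
charcoal p 0.74 [315.9, 218.8] [ 0.5439 -0.2147  0.02    0.1279] iou [0.809]
now [ 0.545  -0.2112  0.1891] theta 1.701 w 0.457 F [-0.2  0.3 -0.6] t 13.22 q1,q7 [0.73 0.12]
[ 0.5437 -0.215   0.058   1.697 ] -> [-0.0039 -0.0018  0.1311] [-0.0003 -0.0017  0.004 ] rows>= 4
charcoal [ 0.6199 -0.2807 -0.5597  0.5045] [0.622] in hearth [ 0.0678 -0.0752  0.3785]
```

View pics/w4.png

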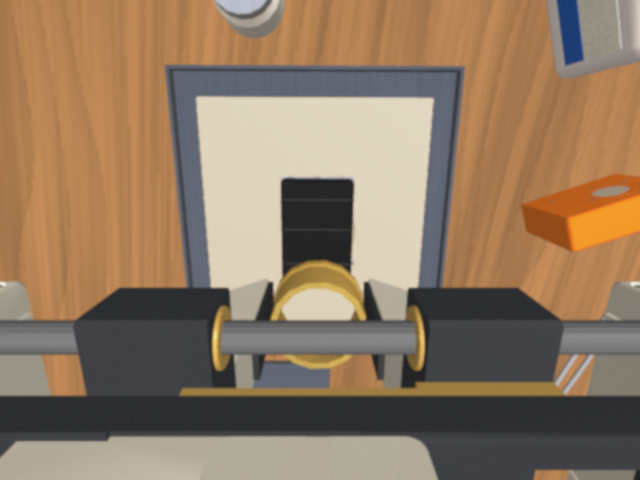

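Wrist view: the charcoal's far edge runs from (281,178) to (354,178), the board's far corners are at (197,97) and (434,97), and the collar is in the hand at (319,312).

```bash
python3 - <<'E'
from h import *
p=camera_params("wrist")
for (u,v,z,o) in ((281,354,.05,.045),(197,434,.02,.11)):
    r=97 if z==.02 else 178
    a=ray((u,r),p,z); b=ray((v,r),p,z); y=np.arctan2(*(b-a)[[1,0]]); print(np.linalg.norm(b-a),y,((a+b)/2)[:2]-o*np.array([-np.sin(y),np.cos(y)]))
E
```

```text
0.05860628293115914 0.1317475320080675 [ 0.54462991 -0.21247114]
0.19784459206891072 0.13181109624346116 [ 0.54311734 -0.21372799]
```

Call:
jog_arm --motion '[[[0, -0.001, 0.03, 0, 0, 0, 1], [0, -0.001, 0.065, 0, 0, 0, 1], [0, -0.001, 0.09, 0, 0, 0, 1], [0, -0.001, 0.11, 0, 0, 0, 1], [0, -0.001, 0.122, 0, 0, 0, 1], [0, -0.001, 0.129, 0, 0, 0, 1], [0, -0.001, 0.1315, 0, 0, 0, 1], [0, -0.001, 0.1315, 0, 0, 0, 1], [0, -0.001, 0.1315, 0, 0, 0, 1]]]'

```text
clock: 14.07
position: [0.545, -0.2127, 0.0588]
ee_rot: [2.073, 2.359, 0.002]
force: [-0.2, 0.2, -1.4]
width: 0.452
gripper_force: 20.0
```

```bash
python3 plan.py 0.544,-0.211,0.0575,1.697
```

```text
now [ 0.545  -0.2127  0.0588] theta 1.6999 w 0.452 F [-0.2  0.2 -1.4] t 14.07 q1,q7 [0.67 0.01]
[ 0.544  -0.211   0.0575  1.697 ] -> [ 0.0018 -0.0008  0.0013] [0.0015 0.0001 0.0029] rows>= 1
```

Call:
jog_arm --motion '[[[0.001, -0.001, 0.0015, 0, 0, 0, 1], [0.001, -0.001, 0.0025, 0, 0, 0, 1], [0.001, -0.001, 0.0025, 0, 0, 0, 1], [0.001, -0.001, 0.0025, 0, 0, 0, 1]]]'

```text
clock: 14.4
position: [0.5436, -0.212, 0.0563]
ee_rot: [2.073, 2.359, 0.001]
force: [-1.4, -0.1, 6.2]
width: 0.457
gripper_force: 20.1
```

Call:
jog_arm --motion '[[[0, 0, 0, 0, 0, 0, 0], [0, 0, 0, 0, 0, 0, -1], [0, 0, 0, 0, 0, 0, -1], [0, 0, 0, 0, 0, 0, -1], [0, 0, -0.02, 0, 0, 0, -1], [0, 0, -0.06, 0, 0, 0, -1], [0, 0, -0.1, 0, 0, 0, -1], [0, 0, -0.14, 0, 0, 0, -1], [0, 0, -0.15, 0, 0, 0, -1], [0, 0, -0.15, 0, 0, 0, -1]]]'

```text
clock: 15.23
position: [0.5453, -0.2123, 0.2091]
ee_rot: [2.07, 2.355, 0.004]
force: [0.8, 0.6, -0.3]
width: 0.997
gripper_force: 0.0
```

```bash
python3 wr.py collar 0.544 -0.2135 0.05 0; python3 plan.py 0.57,0.02,0.21,1.65 0.62,0.31,0.21,1.57
```

```text
expected px [318. 231.]
collar p 0.68 [322.0, 240.8] [ 0.5421 -0.2132  0.05    0.    ] iou [0.951]
now [ 0.5429 -0.2122  0.205 ] theta 1.6994 w 0.997 F [-0.9  0.6 -0.2] t 15.33 q1,q7 [0.74 0.13]
[0.57 0.02 0.21 1.65] -> [ 0.2268  0.0566 -0.005 ] [-0.     -0.0001  0.0494] rows>= 6
[0.62 0.31 0.21 1.57] -> [0.2851 0.0728 0.    ] [0.   0.   0.08] rows>= 8
```

Call:
jog_arm --motion '[[[0.227, 0.057, -0.005, 0, 0, 0.049, -1], [0.227, 0.057, -0.005, 0, 0, 0.049, -1], [0.227, 0.057, -0.005, 0, 0, 0.049, -1], [0.227, 0.057, -0.005, 0, 0, 0.049, -1], [0.227, 0.057, -0.005, 0, 0, 0.049, -1], [0.227, 0.057, -0.005, 0, 0, 0.049, -1], [0.227, 0.057, -0.005, 0, 0, 0.049, -1]]]'

```text
clock: 15.92
position: [0.5694, 0.0283, 0.2091]
ee_rot: [-2.117, -2.315, -0.003]
force: [0.8, 0.7, 0.1]
width: 0.998
gripper_force: 0.0
```

Call:
jog_arm --motion '[[[0.285, 0.073, 0, 0, 0, 0.08, -1], [0.285, 0.073, 0, 0, 0, 0.08, -1], [0.285, 0.073, 0, 0, 0, 0.08, -1], [0.285, 0.073, 0, 0, 0, 0.08, -1], [0.285, 0.073, 0, 0, 0, 0.08, -1], [0.285, 0.073, 0, 0, 0, 0.08, -1], [0.285, 0.073, 0, 0, 0, 0.08, -1], [0.285, 0.073, 0, 0, 0, 0.08, -1], [0.285, 0.073, 0, 0, 0, 0.08, -1], [0.285, 0.073, 0, 0, 0, 0.08, -1]]]'

```text
clock: 16.75
position: [0.6199, 0.3097, 0.2081]
ee_rot: [-2.22, -2.222, 0.005]
force: [0.1, -0.9, 0.1]
width: 0.999
gripper_force: 0.0
```

```bash
python3 wr.py long_brick 0.6205 0.3113 0.003 0; python3 plan.py 0.6205,0.3113,0.026,1.573; for n in "charcoal .5437 -.215 .02 .126" "collar .543 -.2135 .05 0"; do python3 fx.py top,side $n; done
```

```text
expected px [319. 214.]
long_brick p 0.87 [317.1, 221.0] [0.6188 0.31   0.003  0.0013] iou [0.969]
now [0.6208 0.308  0.2092] theta 1.5688 w 0.997 F [ 0.6 -0.8  0.3] t 16.85 q1,q7 [-0.17 -0.83]
[0.6205 0.3113 0.026  1.573 ] -> [ 0.0035 -0.      0.1832] [-0.0013  0.0016 -0.0042] rows>= 5
charcoal [ 0.5458 -0.2168  0.0169  0.1189] [0.959 0.573] in hearth [ 0.0023 -0.0025 -0.0071]
collar [ 0.5454 -0.2138  0.05    0.    ] [0.419 0.923] in hearth [ 0.0023  0.0005 -0.126 ]
```

Call:
jog_arm --motion '[[[0.002, -0.001, 0.09, 0, 0, -0.004, -1], [0.002, -0.001, 0.09, 0, 0, -0.004, -1], [0.002, -0.001, 0.09, 0, 0, -0.004, -1], [0.002, -0.001, 0.12, 0, 0, -0.004, -1], [0.002, -0.001, 0.15, 0, 0, -0.004, -1], [0.002, -0.001, 0.183, 0, 0, -0.004, -1], [0.002, -0.001, 0.183, 0, 0, -0.004, -1], [0.002, -0.001, 0.183, 0, 0, -0.004, -1]]]'

```text
clock: 17.92
position: [0.6189, 0.312, 0.0274]
ee_rot: [-2.216, -2.225, 0.004]
force: [0.2, 0.2, 1.4]
width: 0.999
gripper_force: 0.0
```

Call:
jog_arm --motion '[[[0, 0, 0, 0, 0, 0, 1], [0, 0, 0, 0, 0, 0, 1], [0, 0, 0, 0, 0, 0, 1], [0, 0, 0, 0, 0, 0, 1], [0, 0, 0, 0, 0, 0, 1], [0, 0, 0, 0, 0, 0, 1], [0, 0, 0, 0, 0, 0, 1], [0, 0, 0, 0, 0, 0, 1], [0, 0, 0, 0, 0, 0, 1], [0, 0, 0, 0, 0, 0, 1]]]' --force 35

```text
clock: 18.75
position: [0.6193, 0.3125, 0.0273]
ee_rot: [-2.216, -2.225, 0.0]
force: [1.7, 0.0, -1.1]
width: 0.325
gripper_force: 23.9
```

Call:
jog_arm --motion '[[[0, 0, 0, 0, 0, 0, 1], [0, 0, 0, 0, 0, 0, 1], [0, 0, 0, 0, 0, 0, 1], [0, 0, 0, 0, 0, 0, 1]]]'

```text
clock: 19.08
position: [0.6192, 0.3125, 0.0274]
ee_rot: [-2.217, -2.225, -0.0]
force: [-0.6, 0.7, 0.1]
width: 0.324
gripper_force: 35.0
```

```bash
python3 plan.py 0.62,0.311,0.19,1.571 0.62,0,0.19,1.65 0.6226,-0.2045,0.12,1.698
```

```text
now [0.6192 0.3125 0.0274] theta 1.5748 w 0.324 F [-0.6  0.7  0.1] t 19.08 q1,q7 [-0.21 -0.93]
[0.62  0.311 0.19  1.571] -> [-0.0014  0.0007 -0.1626] [-0.0005 -0.0005  0.0038] rows>= 4
[0.62 0.   0.19 1.65] -> [-3.11e-01 -1.00e-04  0.00e+00] [ 0.     0.    -0.079] rows>= 8
[ 0.6226 -0.2045  0.12    1.698 ] -> [-0.2041 -0.0136  0.07  ] [ 0.     0.    -0.048] rows>= 6
```

Call:
jog_arm --motion '[[[0, 0, -0.01, 0, 0, 0, 1], [0, 0, -0.03, 0, 0, 0, 1], [0, 0, -0.06, 0, 0, 0, 1], [0, 0, -0.095, 0, 0, 0, 1], [0, 0, -0.13, 0, 0, 0, 1], [0, 0, -0.155, 0, 0, 0, 1], [0, 0, -0.165, 0, 0, 0, 1], [0, 0, -0.165, 0, 0, 0, 1]]]'

```text
clock: 19.75
position: [0.6205, 0.3133, 0.1956]
ee_rot: [2.217, 2.225, 0.008]
force: [-0.2, 0.2, -2.3]
width: 0.324
gripper_force: 35.0
```

Call:
jog_arm --motion '[[[-0.015, 0, 0, 0, 0, 0, 1], [-0.045, 0, 0, 0, 0, -0.01, 1], [-0.08, 0, 0, 0, 0, -0.02, 1], [-0.12, 0, 0, 0, 0, -0.03, 1], [-0.16, 0, 0, 0, 0, -0.04, 1], [-0.2, 0, 0, 0, 0, -0.05, 1], [-0.235, 0, 0, 0, 0, -0.06, 1], [-0.265, 0, 0, 0, 0, -0.07, 1], [-0.29, 0, 0, 0, 0, -0.079, 1], [-0.31, 0, 0, 0, 0, -0.079, 1]]]'

```text
clock: 20.58
position: [0.6193, -0.0015, 0.1896]
ee_rot: [-2.128, -2.308, 0.005]
force: [-0.2, 0.3, -3.1]
width: 0.331
gripper_force: 35.0
```

Call:
jog_arm --motion '[[[-0.02, -0.001, 0, 0, 0, -0.01, 1], [-0.05, -0.003, 0.01, 0, 0, -0.02, 1], [-0.085, -0.005, 0.02, 0, 0, -0.03, 1], [-0.12, -0.007, 0.035, 0, 0, -0.04, 1], [-0.155, -0.009, 0.05, 0, 0, -0.048, 1], [-0.185, -0.012, 0.06, 0, 0, -0.048, 1], [-0.204, -0.014, 0.07, 0, 0, -0.048, 1], [-0.204, -0.014, 0.07, 0, 0, -0.048, 1], [-0.204, -0.014, 0.07, 0, 0, -0.048, 1], [-0.204, -0.014, 0.07, 0, 0, -0.048, 1]]]'

```text
clock: 21.42
position: [0.6234, -0.2001, 0.1214]
ee_rot: [-2.068, -2.362, -0.002]
force: [0.1, 1.1, -1.8]
width: 0.325
gripper_force: 35.0
```

```bash
python3 wr.py long_brick 0.6226 -0.2045 0.096 0.126 pics/w5.png; python3 plan.py 0.6226,-0.2030,0.046,1.698
```

```text
expected px [315. 301.]
long_brick p 0.9 [318.0, 247.5] [ 0.6238 -0.2013  0.096   0.1339] iou [0.628]
now [ 0.6241 -0.1996  0.1224] theta 1.7046 w 0.322 F [ 0.2  0.1 -1.9] t 21.52 q1,q7 [0.62 0.01]
[ 0.6226 -0.203   0.046   1.698 ] -> [-0.0033 -0.002   0.0764] [ 0.0007 -0.0017  0.0066] rows>= 2
```

View pics/w5.png

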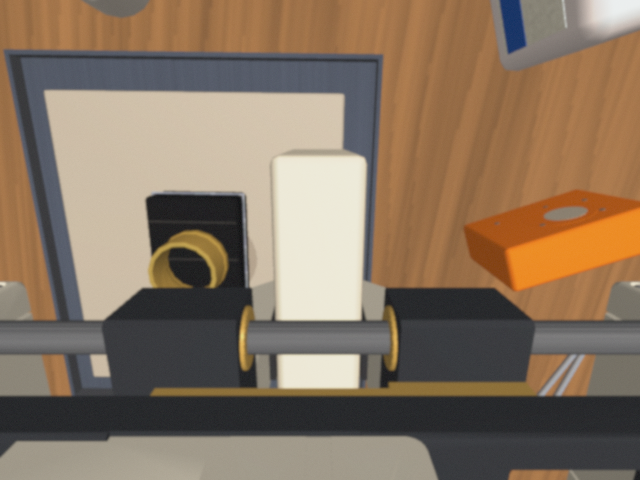

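Wrist view: the long brick is held square at (318,250), clear of the charcoal (left) and behind it. Lowering it, then opening only half way because the charcoal is close.

Call:
jog_arm --motion '[[[-0.003, -0.002, 0.015, 0, -0.002, 0.006, 1], [-0.003, -0.002, 0.04, 0, -0.002, 0.006, 1], [-0.003, -0.002, 0.06, 0, -0.002, 0.006, 1], [-0.003, -0.002, 0.07, 0, -0.002, 0.006, 1], [-0.003, -0.002, 0.0755, 0, -0.002, 0.006, 1], [-0.003, -0.002, 0.0775, 0, -0.002, 0.006, 1], [-0.003, -0.002, 0.0785, 0, -0.002, 0.006, 1], [-0.003, -0.002, 0.0785, 0, -0.002, 0.006, 1]]]'

```text
clock: 22.18
position: [0.6228, -0.205, 0.0447]
ee_rot: [2.077, 2.354, -0.0]
force: [0.4, 0.7, -2.4]
width: 0.329
gripper_force: 35.0
```

```bash
python3 plan.py 0.6226,-0.2025,0.0445,1.697
```

```text
now [ 0.6228 -0.205   0.0447] theta 1.696 w 0.329 F [ 0.4  0.7 -2.4] t 22.18 q1,q7 [ 0.6  -0.04]
[ 0.6226 -0.2025  0.0445  1.697 ] -> [0.0025 0.0001 0.0002] [ 0.0015  0.0018 -0.001 ] rows>= 1
```

Call:
jog_arm --motion '[[[0.002, 0, 0.0005, 0, 0.001, 0, 1], [0.002, 0, 0.0015, 0, 0.001, 0, 1], [0.002, 0, 0.0015, 0, 0.001, 0, 1]]]'

```text
clock: 22.43
position: [0.6227, -0.2034, 0.0443]
ee_rot: [2.077, 2.354, 0.001]
force: [-2.5, -0.7, 8.2]
width: 0.326
gripper_force: 35.0
```

Call:
jog_arm --motion '[[[0, 0, 0, 0, 0, 0, 0.05], [0, 0, 0, 0, 0, 0, 0.05], [0, 0, 0, 0, 0, 0, 0.05], [0, 0, 0, 0, 0, 0, 0.05]]]'

```text
clock: 22.77
position: [0.622, -0.2032, 0.0424]
ee_rot: [2.078, 2.355, 0.0]
force: [0.7, -0.4, 0.9]
width: 0.472
gripper_force: 0.0
```

Call:
jog_arm --motion '[[[0, 0, -0.02, 0, 0, 0, 0.05], [0, 0, -0.05, 0, 0, 0, 0.05], [0, 0, -0.085, 0, 0, 0, 0.05], [0, 0, -0.12, 0, 0, 0, 0.05], [0, 0, -0.15, 0, 0, 0, -1], [0, 0, -0.16, 0, 0, 0, -1], [0, 0, -0.16, 0, 0, 0, -1]]]'

```text
clock: 23.35
position: [0.6236, -0.2031, 0.2056]
ee_rot: [2.075, 2.352, 0.004]
force: [0.7, 0.1, -0.5]
width: 0.642
gripper_force: 0.0
```

```bash
python3 plan.py 0.59,0,0.21,1.6 0.61,0.1424,0.21,1.503
```

```text
now [ 0.6236 -0.2031  0.2056] theta 1.6956 w 0.642 F [ 0.7  0.1 -0.5] t 23.35 q1,q7 [0.64 0.06]
[0.59 0.   0.21 1.6 ] -> [ 0.2057 -0.008  -0.0049] [0.0054 0.0022 0.0956] rows>= 5
[0.61   0.1424 0.21   1.503 ] -> [0.1418 0.0241 0.    ] [0.    0.    0.097] rows>= 4
```

Call:
jog_arm --motion '[[[0.206, -0.008, -0.005, 0.005, 0.002, 0.096, -1], [0.206, -0.008, -0.005, 0.005, 0.002, 0.096, -1], [0.206, -0.008, -0.005, 0.005, 0.002, 0.096, -1], [0.206, -0.008, -0.005, 0.005, 0.002, 0.096, -1], [0.206, -0.008, -0.005, 0.005, 0.002, 0.096, -1], [0.206, -0.008, -0.005, 0.005, 0.002, 0.096, -1], [0.206, -0.008, -0.005, 0.005, 0.002, 0.096, -1]]]'

```text
clock: 23.93
position: [0.587, 0.0033, 0.206]
ee_rot: [-2.178, -2.255, 0.005]
force: [0.9, -0.8, -0.3]
width: 0.998
gripper_force: 0.0
```

Call:
jog_arm --motion '[[[0.142, 0.024, 0, 0, 0, 0.097, -1], [0.142, 0.024, 0, 0, 0, 0.097, -1], [0.142, 0.024, 0, 0, 0, 0.097, -1], [0.142, 0.024, 0, 0, 0, 0.097, -1], [0.142, 0.024, 0, 0, 0, 0.097, -1], [0.142, 0.024, 0, 0, 0, 0.097, -1], [0.142, 0.024, 0, 0, 0, 0.097, -1]]]'

```text
clock: 24.52
position: [0.6083, 0.1402, 0.2058]
ee_rot: [-2.295, -2.139, 0.008]
force: [-0.1, -1.4, 0.5]
width: 0.997
gripper_force: 0.0
```

```bash
python3 wr.py short_brick 0.61 0.1424 0.003 -0.068; python3 plan.py 0.61,0.1424,0.026,1.503; python3 fx.py top,side long_brick .6226 -.2045 .02 .126
```

```text
expected px [321. 215.]
short_brick p 0.56 [322.2, 220.7] [ 0.6091  0.1424  0.003  -0.0699] iou [0.965]
now [0.6084 0.14   0.2063] theta 1.4994 w 1.001 F [-0.1  0.7  0.3] t 24.62 q1,q7 [ 0.12 -0.68]
[0.61   0.1424 0.026  1.503 ] -> [0.0027 0.0025 0.1803] [-0.006   0.0007 -0.0036] rows>= 5
long_brick [ 0.6233 -0.2048  0.021   0.1339] [0.907 0.943] in hearth [ 0.0807 -0.0003  0.0079]
```

Long brick in place (80.7 mm behind, centred). Now the short brick.

Call:
jog_arm --motion '[[[0.001, 0.002, 0.09, -0.006, 0, -0.004, -1], [0.001, 0.002, 0.09, -0.006, 0, -0.004, -1], [0.001, 0.002, 0.09, -0.006, 0, -0.004, -1], [0.001, 0.002, 0.12, -0.006, 0, -0.004, -1], [0.001, 0.002, 0.15, -0.006, 0, -0.004, -1], [0.001, 0.002, 0.18, -0.006, 0, -0.004, -1], [0.001, 0.002, 0.18, -0.006, 0, -0.004, -1], [0.001, 0.002, 0.18, -0.006, 0, -0.004, -1]]]'

```text
clock: 25.48
position: [0.6087, 0.1436, 0.0273]
ee_rot: [-2.291, -2.148, 0.001]
force: [0.1, 1.0, 1.0]
width: 1.0
gripper_force: 0.0
```

Call:
jog_arm --motion '[[[0, 0, 0, 0, 0, 0, 1], [0, 0, 0, 0, 0, 0, 1], [0, 0, 0, 0, 0, 0, 1], [0, 0, 0, 0, 0, 0, 1], [0, 0, 0, 0, 0, 0, 1], [0, 0, 0, 0, 0, 0, 1], [0, 0, 0, 0, 0, 0, 1], [0, 0, 0, 0, 0, 0, 1], [0, 0, 0, 0, 0, 0, 1], [0, 0, 0, 0, 0, 0, 1]]]' --force 30

```text
clock: 26.32
position: [0.6091, 0.1439, 0.027]
ee_rot: [-2.291, -2.149, -0.002]
force: [-1.1, -0.2, 1.9]
width: 0.327
gripper_force: 21.2
```

Call:
jog_arm --motion '[[[0, 0, 0, 0, 0, 0, 1], [0, 0, 0, 0, 0, 0, 1], [0, 0, 0, 0, 0, 0, 1]]]'

```text
clock: 26.57
position: [0.6091, 0.1439, 0.0271]
ee_rot: [-2.291, -2.149, -0.002]
force: [-0.2, 0.4, 0.5]
width: 0.325
gripper_force: 30.0
```

```bash
python3 - <<'E'
import numpy as np; a=.128; print(.5432-.09*np.sin(a),-.2142+.09*np.cos(a))
E
python3 plan.py 0.61,0.142,0.19,1.5 0.56,0.02,0.19,0.8 0.532,-0.125,0.16,0.128; python3 plan.py 0.61,0.142,0.19,1.5 0.56,0.02,0.19,2.2 0.532,-0.125,0.16,3.27; python3 -c "
from cell import *;print(observe()['joints'])"
```

```text
0.5317114315202466 -0.124936273916635
now [0.6091 0.1439 0.0271] theta 1.5067 w 0.325 F [-0.2  0.4  0.5] t 26.57 q1,q7 [ 0.05 -0.8 ]
[0.61  0.142 0.19  1.5  ] -> [-0.0017  0.0011 -0.1629] [ 0.0006 -0.0008  0.0067] rows>= 4
[0.56 0.02 0.19 0.8 ] -> [-0.1252 -0.0412  0.    ] [0.  0.  0.7] rows>= 6
[ 0.532 -0.125  0.16   0.128] -> [-0.1235  0.0809  0.03  ] [0.    0.    0.672] rows>= 6
now [0.6091 0.1439 0.0271] theta 1.5067 w 0.325 F [-0.2  0.4  0.5] t 26.57 q1,q7 [ 0.05 -0.8 ]
[0.61  0.142 0.19  1.5  ] -> [-0.0017  0.0011 -0.1629] [ 0.0006 -0.0008  0.0067] rows>= 4
[0.56 0.02 0.19 2.2 ] -> [-0.1252 -0.0412  0.    ] [ 0.   0.  -0.7] rows>= 6
[ 0.532 -0.125  0.16   3.27 ] -> [-0.1008 -0.108   0.03  ] [ 0.    0.   -1.07] rows>= 9
[ 0.05383098  0.72596908 -0.56649785  1.72457297  0.49918064  0.83812561
 -0.80360206]
```

Call:
jog_arm --motion '[[[0, 0, -0.01, 0, 0, 0, 1], [0, 0, -0.03, 0, 0, 0, 1], [0, 0, -0.06, 0, 0, 0, 1], [0, 0, -0.095, 0, 0, 0, 1], [0, 0, -0.13, 0, 0, 0, 1], [0, 0, -0.155, 0, 0, 0, 1], [0, 0, -0.165, 0, 0, 0, 1], [0, 0, -0.165, 0, 0, 0, 1]]]'

```text
clock: 27.23
position: [0.6102, 0.1445, 0.1953]
ee_rot: [2.29, 2.148, 0.009]
force: [0.8, 0.9, -1.5]
width: 0.327
gripper_force: 30.0
```

Call:
jog_arm --motion '[[[-0.01, -0.004, 0, 0, 0, 0.05, 1], [-0.03, -0.01, 0, 0, 0, 0.14, 1], [-0.05, -0.017, 0, 0, 0, 0.24, 1], [-0.07, -0.024, 0, 0, 0, 0.34, 1], [-0.09, -0.03, 0, 0, 0, 0.44, 1], [-0.105, -0.035, 0, 0, 0, 0.54, 1], [-0.118, -0.039, 0, 0, 0, 0.63, 1], [-0.125, -0.041, 0, 0, 0, 0.7, 1], [-0.125, -0.041, 0, 0, 0, 0.7, 1], [-0.125, -0.041, 0, 0, 0, 0.7, 1]]]'

```text
clock: 28.07
position: [0.5593, 0.0213, 0.1907]
ee_rot: [-2.888, -1.235, 0.002]
force: [0.9, -1.0, -2.0]
width: 0.326
gripper_force: 30.0
```

```bash
python3 plan.py 0.532,-0.124,0.13,0.128
```

```text
now [0.5593 0.0213 0.1907] theta 0.8083 w 0.326 F [ 0.9 -1.  -2. ] t 28.07 q1,q7 [ 0.24 -1.11]
[ 0.532 -0.124  0.13   0.128] -> [-0.1239  0.0807  0.0606] [-0.001   0.001   0.6803] rows>= 6
```

Call:
jog_arm --motion '[[[-0.012, 0.008, 0.003, 0, 0, 0.07, 1], [-0.03, 0.02, 0.01, 0, 0, 0.17, 1], [-0.05, 0.033, 0.02, 0, 0, 0.27, 1], [-0.07, 0.046, 0.03, 0, 0, 0.37, 1], [-0.09, 0.059, 0.04, 0, 0, 0.47, 1], [-0.108, 0.07, 0.05, 0, 0, 0.57, 1], [-0.12, 0.078, 0.058, 0, 0, 0.65, 1], [-0.124, 0.081, 0.061, 0, 0, 0.68, 1], [-0.124, 0.081, 0.061, 0, 0, 0.68, 1], [-0.124, 0.081, 0.061, 0, 0, 0.68, 1]]]'

```text
clock: 28.9
position: [0.5333, -0.1223, 0.1307]
ee_rot: [-3.133, -0.206, -0.001]
force: [0.4, 1.1, -1.5]
width: 0.331
gripper_force: 30.0
```

```bash
python3 - <<'E'
from h import *
for c in("wrist",): cv2.imwrite(f"pics/{c}6.png",get_image(c)[:,:,::-1])
E
python3 plan.py 0.532,-0.124,0.046,0.128
```

```text
now [ 0.5336 -0.1219  0.1311] theta 0.132 w 0.327 F [-0.4  0.2  0.1] t 28.95 q1,q7 [ 0.36 -1.47]
[ 0.532 -0.124  0.046  0.128] -> [-0.002   0.002   0.0851] [-0.0017 -0.0016  0.004 ] rows>= 3
```

View pics/wrist6.png

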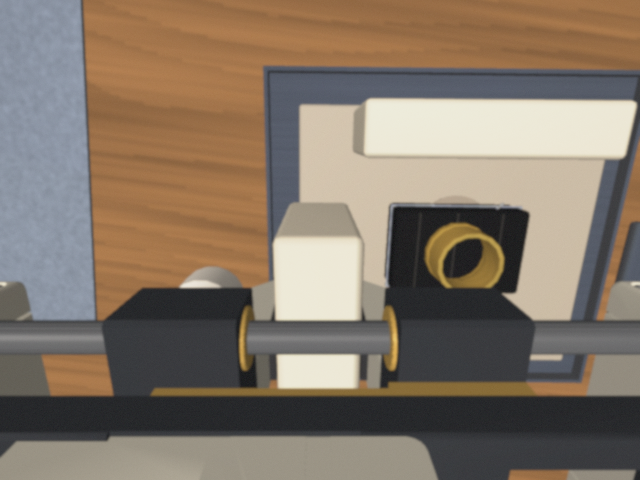

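Wrist view: the short brick is held square at (318,290). The long brick is at (497,128) along the back edge, the collar stands on the charcoal's centre at (463,258), and the jar is at (210,280), clear of the fingers.

Call:
jog_arm --motion '[[[-0.002, 0.002, 0.02, -0.002, -0.002, 0.003, 1], [-0.002, 0.002, 0.045, -0.002, -0.002, 0.003, 1], [-0.002, 0.002, 0.065, -0.002, -0.002, 0.003, 1], [-0.002, 0.002, 0.078, -0.002, -0.002, 0.003, 1], [-0.002, 0.002, 0.084, -0.002, -0.002, 0.003, 1], [-0.002, 0.002, 0.0865, -0.002, -0.002, 0.003, 1], [-0.002, 0.002, 0.0865, -0.002, -0.002, 0.003, 1], [-0.002, 0.002, 0.0865, -0.002, -0.002, 0.003, 1]]]'

```text
clock: 29.62
position: [0.5322, -0.1254, 0.0453]
ee_rot: [3.134, 0.197, 0.001]
force: [0.5, -0.5, -0.9]
width: 0.323
gripper_force: 30.0
```

```bash
python3 plan.py 0.532,-0.124,0.044,0.128
```

```text
now [ 0.5322 -0.1254  0.0453] theta 0.1254 w 0.323 F [ 0.5 -0.5 -0.9] t 29.62 q1,q7 [ 0.33 -1.52]
[ 0.532 -0.124  0.044  0.128] -> [-0.     -0.0014  0.0013] [ 0.0014 -0.0006 -0.0026] rows>= 1
```

Call:
jog_arm --motion '[[[0, -0.001, 0.001, 0.001, 0, -0.002, 1], [0, -0.001, 0.002, 0.001, 0, -0.002, 1], [0, -0.001, 0.002, 0.001, 0, -0.002, 1]]]'

```text
clock: 29.87
position: [0.532, -0.1247, 0.0439]
ee_rot: [3.135, 0.198, 0.002]
force: [-2.1, 1.4, 11.0]
width: 0.323
gripper_force: 30.0
```

Call:
jog_arm --motion '[[[0, 0, 0, 0, 0, 0, 0.12], [0, 0, 0, 0, 0, 0, 0.12], [0, 0, 0, 0, 0, 0, 0.12], [0, 0, 0, 0, 0, 0, 0.12]]]'

```text
clock: 30.2
position: [0.5312, -0.1251, 0.0425]
ee_rot: [3.135, 0.197, -0.001]
force: [-0.0, 1.0, -1.0]
width: 0.438
gripper_force: 0.0
```

Call:
jog_arm --motion '[[[0, 0, -0.02, 0, 0, 0, 0.12], [0, 0, -0.05, 0, 0, 0, 0.12], [0, 0, -0.085, 0, 0, 0, 0.12], [0, 0, -0.12, 0, 0, 0, 0.12], [0, 0, -0.15, 0, 0, 0, 0.12], [0, 0, -0.17, 0, 0, 0, 0.12], [0, 0, -0.17, 0, 0, 0, 0.12]]]'

```text
clock: 30.78
position: [0.5337, -0.1251, 0.217]
ee_rot: [3.133, 0.197, 0.01]
force: [1.2, -0.3, 0.1]
width: 0.438
gripper_force: 0.0
```

Call:
jog_arm --motion '[[[0, -0.28, -0.03, 0, 0, 0, 0.12], [0, -0.28, -0.03, 0, 0, 0, 0.12], [0, -0.28, -0.03, 0, 0, 0, 0.12], [0, -0.28, -0.03, 0, 0, 0, 0.12], [0, -0.28, -0.03, 0, 0, 0, 0.12], [0, -0.28, -0.03, 0, 0, 0, 0.12], [0, -0.28, -0.03, 0, 0, 0, 0.12], [0, -0.28, -0.03, 0, 0, 0, 0.12], [0, -0.28, -0.03, 0, 0, 0, 0.12]]]'

```text
clock: 31.53
position: [0.4955, 0.1549, 0.2419]
ee_rot: [-3.135, -0.204, 0.002]
force: [-0.0, -0.8, -0.7]
width: 0.44
gripper_force: 0.0
```

```bash
python3 plan.py; for n in "hearth .5432 -.2146 0 .126" "charcoal .544 -.214 .02 .126" "collar .543 -.2135 .05 0" "long_brick .6226 -.2045 .02 .126" "short_brick .532 -.124 .02 1.697" "flux_jar .4687 -.0393 0 0"; do python3 fx.py top,side $n; done; python3 -c "
from h import *
cv2.imwrite('pics/top9.png',get_image('top')[:,:,::-1])"
```

```text
now [0.4955 0.1549 0.2419] theta 0.1302 w 0.44 F [-0.  -0.8 -0.7] t 31.53 q1,q7 [-0.05 -1.99]
missed side
hearth [ 0.5442 -0.2165 -0.0065  0.1222] [0.989] in hearth [ 0.0007 -0.002  -0.0038]
charcoal [ 0.5458 -0.2166  0.0166  0.1091] [0.961 0.113] in hearth [ 0.0023 -0.0023 -0.0169]
collar [ 0.5445 -0.2129  0.0519  0.    ] [0.358 0.848] in hearth [ 0.0015  0.0015 -0.126 ]
missed side
long_brick [ 0.6266 -0.2043  0.0121  0.1231] [0.953] in hearth [ 0.084  -0.0002 -0.0029]
short_brick [ 0.5307 -0.1234  0.0199  1.6885] [0.934 0.93 ] in hearth [-1.0000e-03  9.2000e-02  1.5625e+00]
flux_jar [ 0.4687 -0.0397 -0.001   0.    ] [0.922 0.877] in hearth [-0.0519  0.1829 -0.126 ]
```

View pics/top9.png

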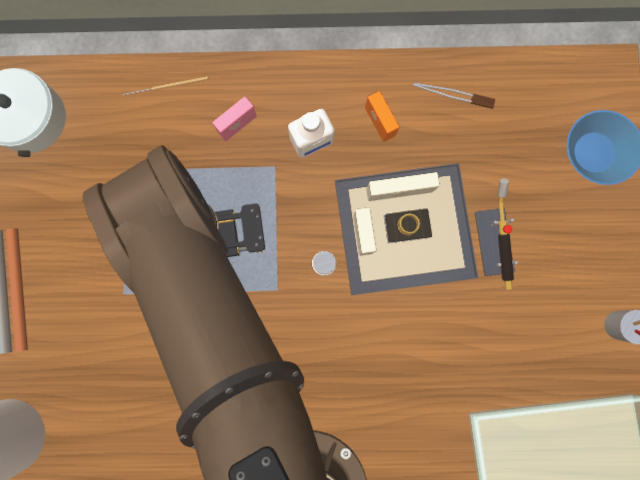

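The top view shows everything in place: long brick (404,186), short brick (366,231), charcoal and collar (408,225), with the jar and bottle unmoved. All offsets are within a few mm, so I'm handing in.

```bash
python3 -c "
from cell import *
print(sign_off())"
```

```text
the job is handed in; nothing more can be done
None
```

The job is handed in (no verdict was returned): charcoal, collar and both bricks measured within about 4 mm of their places and square to the hearth, the flux jar and bottle were left where they stood, and it took about 32 s of the 120 s.

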